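Lean the divider panel against the tote

ROBOT

A 7-joint arm with a two-finger parallel gripper is mounted at the origin on the work surface. World frame = base frame: x ahead of the robot, y to its left, z up, the work surface at z = 0. Lengths are in m, angles in rad, forces in N, time in s.
With the tool pointing down it reaches from about 0.4 to 0.85 m from the base axis. Payload 10.4 kg.
Tool frame: the origin (TCP) lies on the centre line of the jaws, within the pads' length; the fingertips stand 11 mm ahead of it and the grasp point (between the pads) lies 8 mm behind it (manip.finger_overhang is the distance from the TCP to the fingertips, in m); z points along the fingers, y is the line along which they close (so a half turn about z gives the same grasp; the last joint's range is limited). The gripper opens to 85 mm and grips with 20 to 120 N. Pads are 22 mm wide; open, the fingers measure 114 mm over their backs; the gripper's body (76 mm by 85 mm) begins 54 mm behind the grasp point. The pads swing forward as they close: fully open they stand 13 mm farther back than shut.
Start: joints at [-1.218, 0.332, -0.065, 1.46, 0.022, 1.35, -0.088], TCP at [0.229, 0.581, 0.242] pointing down, gripper open.
Joint ranges: [-2.6, 2.6], [-0.5, 2.12], [-1.47, 1.34], [0.16, 2.42], [-1.27, 4.41], [0.06, 2.06], [-2.6, 2.6]. Speed limits (rad/s): [2.22, 2.22, 2.79, 2.79, 3.14, 3.14, 3.14].

INTERFACE

Orientations are given as a unit quaternion [x, y, z, w].
In Python, from workcell import manip, imaging, workorder gives the robot as it stands.
- The arm moves only by the tool jog_arm, never from a script. Its argument "deltas" is a list of rows, each an object with "gripper": the opening, from 0 (shut) to 1 (fully open); "offset": the shift along the tool's x, y, z in m, a list of three; "rotation": the turn, a rotation vector about the tool's x, y, z in degrees, a list of three. In form: [{"gripper": gripper, "offset": [tx, ty, tz], "rotation": [ax, ay, az]}, ...]. A call has 1 to 20 rows; each row shifts and turns the commanded pose from where the row before left it, along the tool's axes as they then stand; what a row does not reach is not made up. A row lasts 1/10 s, in which the tool goes at most 50 mm and 8.59 degrees, less where a joint would pass 70% of its speed; a pose out of reach is approached as far as the arm can. A call with a gripper value outside its range is refused whole. The fingers move at their own pace and stop on an object; "newtons" is the grip in N (left out, the last holds). Time passes only in rows, so rows that do not move let the fingers close. It gives the time, the measured TCP pose, the force, the opening and the grip force at its end, in the units of the state.
- manip.get_obs(): the state, without advancing time (a new reading comes with each control period).
- imaging.camera(name): name is "scene" or "top" or "wrist"; returns the picture (420x560x3 uint8, blue, green, red); there is no depth.
- imaging.camera_model(name): a dict with "camera_matrix" (3x3 intrinsics, pixels), "world_to_cam" (4x4, takes a point from world to camera coordinates); the wrist camera has in their place "hand_eye" (4x4, takes a point from camera to tool coordinates, whose origin is the TCP and whose axes are the flange's). Camera axes: x right, y up, looking along -z (the intrinsics and any distortion apply to the point x, -y, -z); pixel columns grow to the right and rows downward; lengths in m; the calibration is good to about 2 mm. A picture is of the moment at which its call begins: read the wrist's pose just before it. camera_model takes no time and is no camera call.
- workorder.hand_in(): hands the job in; it is judged then, once.
The state is a dict: "clock": time; "joint_pos": joint angles; "joint_velocities": joint speeds; "tau": joint torques, N m; "position": TCP position; "ee_rot": TCP orientation; "ft_force": force on the tool from outside, world axes, zero at the start; "torque": the same for the moment, N m; "grip_width": opening from 0.0 (shut) to 1.0 (fully open); "grasp_force": force on a finger pad.
Only numpy, scipy, OpenCV 4.12 (cv2) and the standard library are available. Lean on these libraries where they do the work, as an engineer would, in place of code of your own. Each camera call takes 0.05 s, during which the arm holds its last target. There are 200 camera calls.

TASK

In the slotted rack stand three plywood divider panels; take the full-size one, which is both wide and tall, and lean it against the side of the grey tote on the steel tray. Lower it, still held, until its foot is down on the tray in the gap between the raised lip and the tote, then let its top rest back on the tote's rim, with the foot close behind the lip and the panel square to the tote. Do not drop it in, and leave the narrow panel and the low panel in their slots.

Things in the scene. Friction and masses are not known exactly. Their poses are not given: they have to be found in the camera images.
- panel: Full-size plywood panel, 160 mm wide (x), 9 thick (y), 170 tall (z, up), about 0.15 kg. Origin: centre of its underside. Stands loose, nearly upright, in one of three slots of a fixed dark steel rack (slots 90 mm apart along y, 12 wide, 110 long, cheeks reach 45 mm above the panel's foot): lift it 60 mm straight up to free it. Which slot is which changes.
- tray: Fixed steel tray with open grey tote. Origin on the bench, mid inner face of the lip; x along lip, y from lip to tote, z up. Plate 320 mm long, top z=6. Dark lip y=-8..0, top z=30. Tote rim edge y=45, top z=96, 300 long, centred; below the 16 mm rim the wall is set back 8; tote 240 deep in y, contents below z=45. Foot at lip and resting on rim, the panel leans 22 degrees from upright to +y.
- narrow: A panel to leave alone: plywood, 90 mm wide (x), 9 mm thick (y), 130 mm tall (z), upright in another slot of the same rack. Origin at the centre of its underside.
- low: A panel to leave alone: plywood, 160 mm wide (x), 9 mm thick (y), only 100 mm tall (z), upright in another slot of the same rack. Origin at the centre of its underside.
There are look-alikes about, which are no part of the job. What is shaped like the panel but pink is not meant.

How it is judged:
By the outcome, as a careful person would: the job done as asked, in the order asked, and still so for the second after the job is handed in, with the robot touching nothing.
It also fails if it takes over 35 s, if anything falls off the work surface, if the arm or the gripper's body presses on something with over 40 N, if the wrist force passes 120 N, or if a joint passes its speed limit or range.

## Working session

There is one attempt and no reset: what is moved stays moved. The work goes in short steps, Python scripts to look and compute and a tool call to move; the robot and the scene stay as the last step left them, time stands still between calls to the robot, and variables do not carry over. Pictures are saved under pics/ and viewed, at most 10 in all, crops included, and the job is handed in when it is done.

Besides the shell and the picture viewer there is one more tool, called after "Emit:" as name(argument=value, ...) on one line, values as JSON. jog_arm: Moves the arm, as the interface text tells. Its arguments: {"type":"object","properties":{"deltas":{"type":"array","items":{"type":"object","properties":{"gripper":{"type":"number"},"offset":{"type":"array","items":{"type":"number"}},"rotation":{"type":"array","items":{"type":"number"}}}}},"newtons":{"type":"number"}},"required":["deltas"]}

```bash
ls; mkdir -p pics; python3 - <<'E'
from workcell import manip, imaging
import cv2,numpy as np
o=manip.get_obs();print(o)
a=imaging.camera("scene");b=imaging.camera("top")
cv2.imwrite("pics/scene0.png",a);cv2.imwrite("pics/top0.png",b)
for n in("scene","top","wrist"):print(n,imaging.camera_model(n))
E
```

```text
pics
{'clock': 0.0, 'joint_pos': array([-1.21755765,  0.33286528, -0.06469693,  1.46097453,  0.02161054,
        1.34989886, -0.08850997]), 'joint_velocities': array([-0.00057588, -0.00124453,  0.00048137,  0.00035962,  0.00056047,
       -0.00065991,  0.0002454 ]), 'tau': array([ 2.35214668e-05, -6.25446224e+01,  4.93178784e-02, -3.91609240e+01,
        1.62019115e-02,  9.87379288e-03, -4.48430251e-05]), 'position': array([0.22928079, 0.58102313, 0.24150418]), 'ee_rot': array([ 1.86809754e-01,  9.82395842e-01, -7.18690637e-04, -9.59151780e-05]), 'ft_force': array([-0.02047757,  0.21418597,  0.59039223]), 'torque': array([ 0.08406032, -0.03120273,  0.03917328]), 'grasp_force': 0.0, 'grip_width': 1.0011722920652817}
scene {'camera_matrix': array([[537.17708628,   0.        , 278.99300069],
       [  0.        , 537.17708628, 217.55693843],
       [  0.        ,   0.        ,   1.        ]]), 'world_to_cam': array([[ 0.61821075,  0.78579656,  0.01841827, -0.1657996 ],
       [-0.58300942,  0.44270375,  0.6812587 ,  0.27956129],
       [ 0.5271769 , -0.43189948,  0.73181101, -1.33616519
[... 433 characters left out ...]
   [-9.48236466e-02, -3.39513228e-03,  9.95488297e-01,
        -1.04884058e+00],
       [ 0.00000000e+00,  0.00000000e+00,  0.00000000e+00,
         1.00000000e+00]])}
wrist {'camera_matrix': array([[350.44723885,   0.        , 280.05385004],
       [  0.        , 350.44723885, 214.75798298],
       [  0.        ,   0.        ,   1.        ]]), 'hand_eye': array([[-2.69101504e-04,  9.45400833e-01,  3.25909791e-01,
         8.40184185e-02],
       [ 9.99999844e-01,  9.51618253e-05,  5.49647166e-04,
        -6.93464354e-04],
       [ 4.88622718e-04,  3.25909888e-01, -9.45400712e-01,
        -1.32825953e-01],
       [ 0.00000000e+00,  0.00000000e+00,  0.00000000e+00,
         1.00000000e+00]])}
```

View pics/scene0.png

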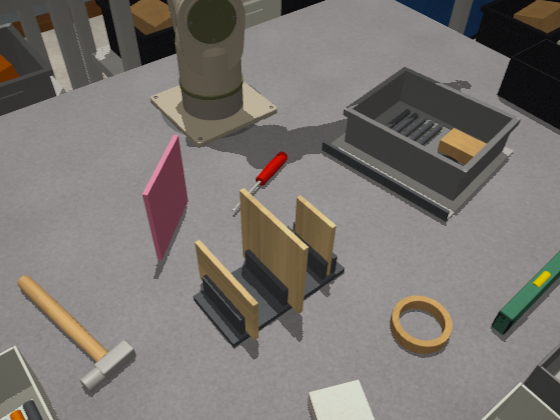

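View pics/top0.png

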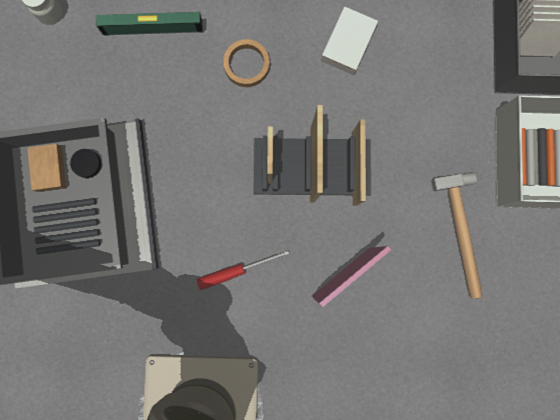

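The three plywood panels in the rack are at these scene pixels:
- (227,290): wide but low.
- (273,250): wide and tall.
- (315,235): narrow.

The pink one at (168,197) is a decoy. The middle panel, at top-view (319,148), fits the description. I'll confirm it with an enlarged crop and take corner measurements from the contours.

```bash
python3 - <<'E'
import cv2,numpy as np
a=cv2.imread("pics/scene0.png");b=cv2.imread("pics/top0.png")
c=cv2.resize(a[180:350,180:360],None,fx=2.2,fy=2.2,interpolation=cv2.INTER_CUBIC)
d=cv2.resize(b[95:205,245:380],None,fx=3,fy=3,interpolation=cv2.INTER_CUBIC)
h=max(c.shape[0],d.shape[0]);o=np.zeros((h,c.shape[1]+d.shape[1],3),np.uint8)
o[:c.shape[0],:c.shape[1]]=c;o[:d.shape[0],c.shape[1]:]=d;print(o.shape)
cv2.imwrite("pics/crop.png",o)
for n,im in(("scene",a),("top",b)):
    m=cv2.inRange(cv2.cvtColor(im,cv2.COLOR_BGR2HSV),(8,60,70),(30,255,255))
    for k in cv2.findContours(m,0,2)[0]:
        if cv2.contourArea(k)>120:
            p=cv2.approxPolyDP(k,2,True).reshape(-1,2);print(n,cv2.contourArea(k),p.tolist())
E
```

```text
(374, 801, 3)
scene 2779.0 [[405, 297], [395, 305], [390, 327], [393, 336], [401, 345], [414, 352], [430, 353], [438, 350], [445, 344], [451, 332], [449, 314], [441, 304], [431, 298], [418, 295]]
scene 1769.0 [[19, 278], [17, 282], [21, 289], [95, 361], [108, 351], [35, 281], [26, 275]]
scene 122.0 [[544, 271], [533, 283], [539, 286], [550, 275]]
scene 1813.5 [[196, 241], [200, 278], [206, 274], [245, 317], [245, 330], [254, 340], [258, 331], [257, 302], [199, 240]]
scene 1549.0 [[300, 195], [297, 197], [295, 232], [328, 262], [328, 274], [335, 225]]
scene 3945.5 [[243, 188], [239, 190], [243, 256], [248, 248], [288, 288], [287, 301], [300, 312], [308, 246]]
scene 964.5 [[453, 128], [440, 140], [438, 150], [464, 164], [486, 143]]
scene 297.0 [[0, 54], [0, 82], [19, 76]]
scene 981.0 [[514, 14], [515, 18], [546, 32], [559, 26], [558, 2], [536, 0]]
scene 1077.0 [[130, 6], [133, 24], [145, 34], [173, 25], [168, 5], [159, 0], [140, 0]]
top 1254.5 [[453, 187], [448, 190], [471, 297], [479, 297], [480, 285], [459, 188]]
top 1330.5 [[56, 144], [27, 148], [31, 189], [38, 191], [64, 187], [64, 173], [63, 180], [60, 181]]
top 431.5 [[546, 129], [547, 185], [555, 185], [553, 129]]
top 181.5 [[522, 128], [523, 184], [526, 184], [525, 129]]
top 241.0 [[272, 127], [268, 127], [267, 138], [268, 182], [271, 181]]
top 775.0 [[362, 119], [353, 131], [356, 139], [356, 189], [353, 191], [353, 204], [365, 200], [365, 139]]
top 877.0 [[321, 105], [317, 106], [311, 127], [311, 201], [322, 192]]
top 1668.0 [[242, 39], [228, 47], [223, 65], [233, 82], [251, 86], [266, 73], [269, 58], [259, 43]]
```

View pics/crop.png

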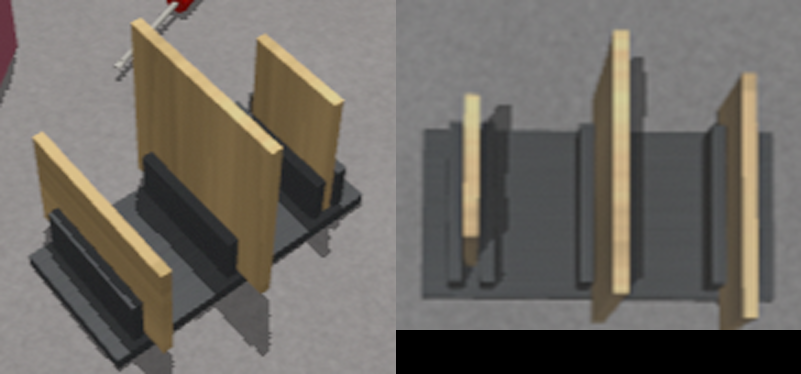

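```bash
python3 - <<'E'
import cv2
b=cv2.imread("pics/top0.png");a=cv2.imread("pics/scene0.png")
import numpy as np
c=cv2.resize(b[110:290,95:165],None,fx=3.2,fy=3.2,interpolation=cv2.INTER_CUBIC)
d=cv2.resize(a[60:220,315:525],None,fx=2.6,fy=2.6,interpolation=cv2.INTER_CUBIC)
o=np.zeros((max(c.shape[0],d.shape[0]),c.shape[1]+d.shape[1],3),np.uint8);o[:c.shape[0],:c.shape[1]]=c;o[:d.shape[0],c.shape[1]:]=d
print(o.shape,c.shape);cv2.imwrite("pics/crop2.png",o)
E
```

```text
(576, 770, 3) (576, 224, 3)
```

View pics/crop2.png

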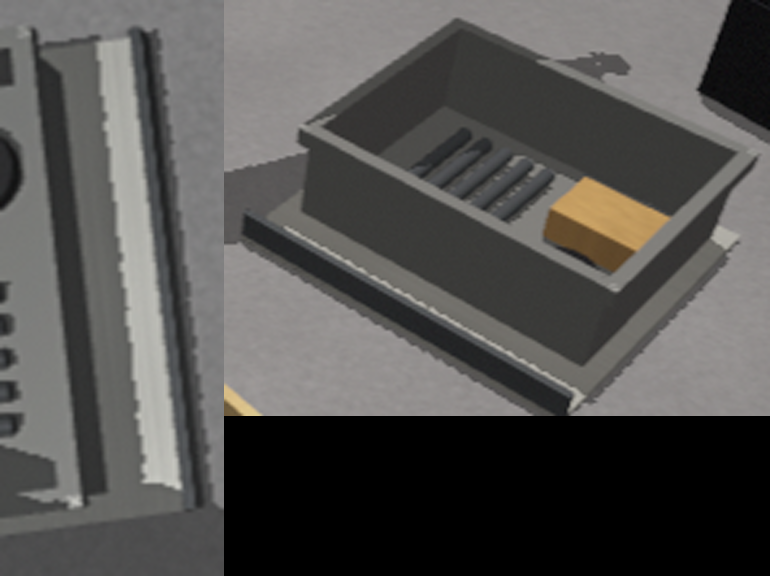

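The crop confirms it: the middle panel is the one that is both wide and tall. The narrow one is at left in the top view and the low one at right. Its top corners are at scene (241.4,189) and (307,248), and top view (320,105) and (320,192). In the top view the lip's inner edge runs (136.6,119.4)–(152.8,268.8) and the rim edge (105,119)–(120.3,267.8).

```bash
cat > h.py <<'E'
import numpy as np
from workcell import imaging
def ray(n,p,T=None):
    m=imaging.camera_model(n);K=m["camera_matrix"]
    d=np.linalg.inv(K)@[p[0],p[1],1.];d=d*[1,-1,-1]
    C=np.linalg.inv(m["world_to_cam"]) if T is None else T
    return C[:3,3],C[:3,:3]@d
def onz(n,p,z,T=None):
    o,d=ray(n,p,T);return o+d*(z-o[2])/d[2]
def tri(p,q):
    o1,d1=ray("scene",p);o2,d2=ray("top",q)
    s=np.linalg.lstsq(np.c_[d1,-d2],o2-o1,rcond=None)[0]
    a,b=o1+s[0]*d1,o2+s[1]*d2;return (a+b)/2,np.linalg.norm(a-b)
E
python3 - <<'E'
from h import *
np.set_printoptions(precision=4,suppress=True)
# far x in top (row 105): which scene corner? near scene cam
A=tri((307,248),(320,105));B=tri((241.4,189),(320,192.3));print("tri",A,B,np.linalg.norm(A[0]-B[0]))
for z in(.175,.18):print(z,onz("top",(320,105),z),onz("top",(320,192.3),z))
P=[onz("top",p,.03) for p in((136.6,119.4),(152.8,268.8))];R=[onz("top",p,.096) for p in((105,118.8),(120.3,267.8))]
print("lip",P,np.linalg.norm(P[0]-P[1]));print("rim",R,np.linalg.norm(R[0]-R[1]))
for q in(P,R):
    v=q[0]-q[1];print("dir deg",np.degrees(np.arctan2(v[1],v[0])))
v=P[0]-P[1];v/=np.linalg.norm(v);n=np.array([-v[1],v[0],0]);print("gap",[(r-P[0])@n for r in R],"mid",(P[0]+P[1])/2,(R[0]+R[1])/2)
# rim corners & lip corner by scene, crop2 px
s=lambda x,y:((x-224)/2.6+315,y/2.6+60)
print("rim scene",onz("scene",s(299,128),.096),onz("scene",s(617,289),.096))
print("lip outer scene",onz("scene",s(246,213),.03),onz("scene",s(574,394),.03))
E
```

```text
tri (array([ 0.6025, -0.2171,  0.1801]), np.float64(0.003826320411862762)) (array([ 0.4423, -0.2205,  0.1798]), np.float64(0.0020845868975160886)) 0.16027591873668615
0.175 [ 0.6029 -0.219   0.175 ] [ 0.4423 -0.2219  0.175 ]
0.18 [ 0.6014 -0.2186  0.18  ] [ 0.4417 -0.2214  0.18  ]
lip [array([0.6055, 0.1541, 0.03  ]), array([0.2934, 0.1046, 0.03  ])] 0.31606116912995524
rim [array([0.5876, 0.1987, 0.096 ]), array([0.2956, 0.1524, 0.096 ])] 0.29559377352500815
dir deg 9.000621036471166
dir deg 9.014528538312168
gap [np.float64(0.04683969069879497), np.float64(0.04676794072097715)] mid [0.4494 0.1294 0.03  ] [0.4416 0.1755 0.096 ]
rim scene [0.3014 0.1518 0.096 ] [0.5926 0.2045 0.096 ]
lip outer scene [0.3009 0.0998 0.03  ] [0.6128 0.1561 0.03  ]
```

Panel top edge: centre (0.522,-0.220), z 0.180, length 160 mm, yaw about 1°. Tray: origin about (0.449,0.129), yaw about 9–10°, lip-to-rim gap 46.8 mm (45 nominal) and rim length 296 mm (300 nominal). These all agree with the given sizes. Next I work out the hover move.

```bash
cat >> h.py <<'E'
from workcell import manip
from scipy.spatial.transform import Rotation as R
def go(pos,yaw,lean=0):
    """yaw: deg of panel x axis; lean deg to +y. tool x=-panel x, z along -panel z. prints tool-frame shift and rotvec"""
    o=manip.get_obs();c=R.from_quat(o["ee_rot"])
    t=R.from_euler("z",yaw,degrees=True)*R.from_euler("x",-lean,degrees=True)*R.from_matrix(np.diag([-1.,1,-1]))
    return c.inv().apply(np.array(pos)-o["position"]),(c.inv()*t).as_rotvec(degrees=True),o
E
python3 -c "
from h import *
np.set_printoptions(precision=4,suppress=True)
print(go((.522,-.22,.30),1)[:2])"
```

```text
(array([-0.5663, -0.6378, -0.0576]), array([ -0.0699,  -0.0108, -22.5308]))
```

Emit:
jog_arm(deltas=[{"gripper": 0.6, "offset": [-0.0283, -0.0319, -0.0029], "rotation": [0, 0, 0]}, {"gripper": 0.6, "offset": [-0.0283, -0.0319, -0.0029], "rotation": [0, 0, 0]}, {"gripper": 0.6, "offset": [-0.0283, -0.0319, -0.0029], "rotation": [0, 0, 0]}, {"gripper": 0.6, "offset": [-0.0283, -0.0319, -0.0029], "rotation": [0, 0, 0]}, {"gripper": 0.6, "offset": [-0.0283, -0.0319, -0.0029], "rotation": [0, 0, 0]}, {"gripper": 0.6, "offset": [-0.0283, -0.0319, -0.0029], "rotation": [0, 0, 0]}, {"gripper": 0.6, "offset": [-0.0283, -0.0319, -0.0029], "rotation": [0, 0, 0]}, {"gripper": 0.6, "offset": [-0.0283, -0.0319, -0.0029], "rotation": [0, 0, 0]}, {"gripper": 0.6, "offset": [-0.0283, -0.0319, -0.0029], "rotation": [0, 0, 0]}, {"gripper": 0.6, "offset": [-0.0283, -0.0319, -0.0029], "rotation": [0, 0, 0]}, {"gripper": 0.6, "offset": [-0.0283, -0.0319, -0.0029], "rotation": [0, 0, 0]}, {"gripper": 0.6, "offset": [-0.0283, -0.0319, -0.0029], "rotation": [0, 0, 0]}, {"gripper": 0.6, "offset": [-0.0283, -0.0319, -0.0029], "rotation": [0, 0, 0]}, {"gripper": 0.6, "offset": [-0.0283, -0.0319, -0.0029], "rotation": [0, 0, 0]}, {"gripper": 0.6, "offset": [-0.0283, -0.0319, -0.0029], "rotation": [0, 0, 0]}, {"gripper": 0.6, "offset": [-0.0283, -0.0319, -0.0029], "rotation": [0, 0, 0]}, {"gripper": 0.6, "offset": [-0.0283, -0.0319, -0.0029], "rotation": [0, 0, 0]}, {"gripper": 0.6, "offset": [-0.0283, -0.0319, -0.0029], "rotation": [0, 0, 0]}, {"gripper": 0.6, "offset": [-0.0283, -0.0319, -0.0029], "rotation": [0, 0, 0]}, {"gripper": 0.6, "offset": [-0.0283, -0.0319, -0.0029], "rotation": [0, 0, 0]}])

```text
clock: 2.1
position: [0.5221, -0.2212, 0.3004]
ee_rot: [0.186, 0.982, 0.0, 0.0]
ft_force: [0.7, 0.7, -0.4]
grip_width: 0.6
grasp_force: 0.0
```

Emit:
jog_arm(deltas=[{"gripper": 0.6, "offset": [0, 0, 0], "rotation": [0, 0, -7.5]}, {"gripper": 0.6, "offset": [0, 0, 0], "rotation": [0, 0, -7.5]}, {"gripper": 0.6, "offset": [0, 0, 0], "rotation": [0, 0, -7.5]}, {"gripper": 0.6, "offset": [0, 0, 0], "rotation": [0, 0, 0]}, {"gripper": 0.6, "offset": [0, 0, 0], "rotation": [0, 0, 0]}])

```text
clock: 2.6
position: [0.5216, -0.2198, 0.3001]
ee_rot: [-0.006, 1.0, 0.0, -0.0]
ft_force: [0.6, 0.2, -0.3]
grip_width: 0.602
grasp_force: 0.0
```

```bash
python3 - <<'E'
from h import *
import cv2
np.set_printoptions(precision=4,suppress=True)
d,r,o=go((.522,-.22,.30),1);print(d,r,o["position"],o["clock"])
im=imaging.camera("wrist");cv2.imwrite("pics/w1.png",im)
T=np.eye(4);T[:3,:3]=R.from_quat(o["ee_rot"]).as_matrix();T[:3,3]=o["position"]
T=T@imaging.camera_model("wrist")["hand_eye"];np.save("T1.npy",T)
m=imaging.camera_model("wrist");K=m["camera_matrix"]
for p in((.602,-.2171,.18),(.4423,-.2205,.18)):
    q=(np.linalg.inv(T)@[*p,1])[:3]*[1,-1,-1];print(K@q/q[2])
k=cv2.inRange(cv2.cvtColor(im,cv2.COLOR_BGR2HSV),(8,60,70),(30,255,255))
for c in cv2.findContours(k,0,2)[0]:
    if cv2.contourArea(c)>200:print(cv2.contourArea(c),cv2.approxPolyDP(c,2,True).reshape(-1,2).tolist())
E
```

```text
[-0.0004 -0.0002  0.0001] [ 0.0147 -0.0187 -0.2595] [ 0.5216 -0.2198  0.3001] 2.6
[282.9939 302.6434   1.    ]
[281.6216 101.8031   1.    ]
874.0 [[375, 289], [381, 305], [395, 305], [407, 313], [402, 329], [405, 335], [416, 339], [420, 330], [420, 319], [410, 301], [397, 291]]
3245.0 [[361, 134], [355, 217], [375, 250], [384, 250], [395, 151]]
2427.0 [[283, 98], [273, 102], [276, 304], [286, 304], [287, 114], [286, 101]]
4111.5 [[171, 93], [187, 259], [195, 260], [213, 226], [213, 222], [206, 221], [199, 123], [206, 120], [204, 94]]
1445.0 [[0, 39], [0, 105], [11, 131], [34, 128]]
```

View pics/w1.png

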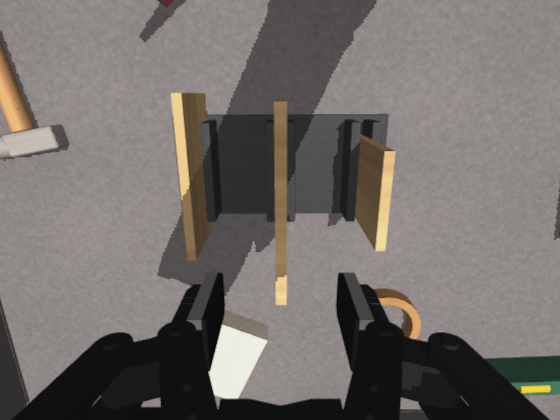

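The wrist view shows the panel's top edge from (281,103) to (281,303), within about 1 mm of prediction and parallel to the tool x axis. The fingers straddle it, so I descend and grip.

Emit:
jog_arm(deltas=[{"gripper": 0.6, "offset": [0, 0, 0.03], "rotation": [0, 0, 0]}, {"gripper": 0.6, "offset": [0, 0, 0.03], "rotation": [0, 0, 0]}, {"gripper": 0.6, "offset": [0, 0, 0.03], "rotation": [0, 0, 0]}, {"gripper": 0.6, "offset": [0, 0, 0.03], "rotation": [0, 0, 0]}, {"gripper": 0.6, "offset": [0, 0, 0.018], "rotation": [0, 0, 0]}, {"gripper": 0.6, "offset": [0, 0, 0.01], "rotation": [0, 0, 0]}, {"gripper": 0.3, "offset": [0, 0, 0], "rotation": [0, 0, 0]}, {"gripper": 0.2, "offset": [0, 0, 0], "rotation": [0, 0, 0]}, {"gripper": 0.0, "offset": [0, 0, 0], "rotation": [0, 0, 0]}, {"gripper": 0.0, "offset": [0, 0, 0], "rotation": [0, 0, 0]}, {"gripper": 0.0, "offset": [0, 0, 0], "rotation": [0, 0, 0]}, {"gripper": 0.0, "offset": [0, 0, 0], "rotation": [0, 0, 0]}], newtons=60)

```text
clock: 3.85
position: [0.5225, -0.2201, 0.1536]
ee_rot: [-0.008, 1.0, -0.0, 0.001]
ft_force: [-0.3, 0.8, 7.1]
grip_width: 0.097
grasp_force: 59.6
```

Emit:
jog_arm(deltas=[{"gripper": 0.0, "offset": [0, 0, -0.01], "rotation": [0, 0, 0]}, {"gripper": 0.0, "offset": [0, 0, -0.02], "rotation": [0, 0, 0]}, {"gripper": 0.0, "offset": [0, 0, -0.02], "rotation": [0, 0, 0]}, {"gripper": 0.0, "offset": [0, 0, -0.025], "rotation": [0, 0, 0]}, {"gripper": 0.0, "offset": [0, 0, -0.03], "rotation": [0, 0, 0]}, {"gripper": 0.0, "offset": [0, 0, -0.03], "rotation": [0, 0, 0]}, {"gripper": 0.0, "offset": [0, 0, -0.025], "rotation": [0, 0, 0]}, {"gripper": 0.0, "offset": [0, 0, -0.015], "rotation": [0, 0, 0]}, {"gripper": 0.0, "offset": [0, 0, 0], "rotation": [0, 0, 0]}, {"gripper": 0.0, "offset": [0, 0, 0], "rotation": [0, 0, 0]}])

```text
clock: 4.85
position: [0.5215, -0.2198, 0.3269]
ee_rot: [-0.008, 1.0, 0.0, -0.0]
ft_force: [-0.6, -0.1, -2.0]
grip_width: 0.098
grasp_force: 58.6
```

```bash
python3 - <<'E'
from h import *
np.set_printoptions(precision=4,suppress=True)
O=np.array([.449,.129,0]);Y=9.4
Q=R.from_euler("z",Y,degrees=True)
print(go(O+Q.apply([0,.02,.33]),Y)[:2],manip.get_obs()["position"])
E
```

```text
(array([ 0.0696,  0.3697, -0.0029]), array([ 0.0183, -0.0113, -8.4408])) [ 0.5215 -0.2198  0.3269]
```

Emit:
jog_arm(deltas=[{"gripper": 0.0, "offset": [0.003, 0.015, 0], "rotation": [0, 0, 0]}, {"gripper": 0.0, "offset": [0.005, 0.025, 0], "rotation": [0, 0, 0]}, {"gripper": 0.0, "offset": [0.006, 0.033, 0], "rotation": [0, 0, 0]}, {"gripper": 0.0, "offset": [0.006, 0.033, 0], "rotation": [0, 0, 0]}, {"gripper": 0.0, "offset": [0.006, 0.033, 0], "rotation": [0, 0, 0]}, {"gripper": 0.0, "offset": [0.006, 0.033, 0], "rotation": [0, 0, 0]}, {"gripper": 0.0, "offset": [0.006, 0.033, 0], "rotation": [0, 0, 0]}, {"gripper": 0.0, "offset": [0.006, 0.033, 0], "rotation": [0, 0, 0]}, {"gripper": 0.0, "offset": [0.006, 0.033, 0], "rotation": [0, 0, 0]}, {"gripper": 0.0, "offset": [0.006, 0.033, 0], "rotation": [0, 0, 0]}, {"gripper": 0.0, "offset": [0.006, 0.033, 0], "rotation": [0, 0, 0]}, {"gripper": 0.0, "offset": [0.005, 0.02, 0], "rotation": [0, 0, 0]}, {"gripper": 0.0, "offset": [0.003, 0.013, 0], "rotation": [0, 0, 0]}, {"gripper": 0.0, "offset": [0, 0, 0], "rotation": [0, 0, -4.2]}, {"gripper": 0.0, "offset": [0, 0, 0], "rotation": [0, 0, -4.2]}, {"gripper": 0.0, "offset": [0, 0, 0], "rotation": [0, 0, 0]}, {"gripper": 0.0, "offset": [0, 0, 0], "rotation": [0, 0, 0]}])

```text
clock: 6.55
position: [0.4455, 0.1484, 0.3268]
ee_rot: [-0.08, 0.997, -0.0, -0.0]
ft_force: [0.3, 0.1, -2.2]
grip_width: 0.095
grasp_force: 58.6
```

```bash
python3 - <<'E'
from h import *
import cv2
np.set_printoptions(precision=4,suppress=True)
O=np.array([.449,.129,0]);Y=9.4
Q=R.from_euler("z",Y,degrees=True)
d,r,o=go(O+Q.apply([0,.02,.33]),Y);print(d,r,o["position"],o["clock"])
im=imaging.camera("wrist");cv2.imwrite("pics/w2.png",im)
T=np.eye(4);T[:3,:3]=R.from_quat(o["ee_rot"]).as_matrix();T[:3,3]=o["position"]
np.save("T2.npy",T@imaging.camera_model("wrist")["hand_eye"])
E
```

```text
[-0.0003  0.0003 -0.0032] [-0.0168 -0.0399 -0.2012] [0.4455 0.1484 0.3268] 6.55
```

View pics/w2.png

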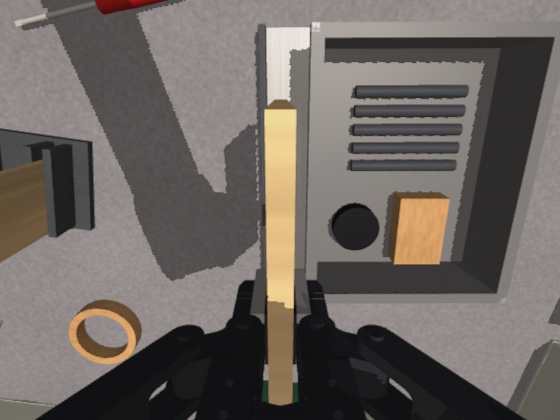

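The wrist view shows the panel edge-on at columns 265–296, the dark lip at about 258–267, and the rim edge at about 312 (row 25) to 305 (row 295). I'll refine these with gradient fits.

```bash
python3 - <<'E'
from h import *
import cv2
np.set_printoptions(precision=4,suppress=True)
T=np.load("T2.npy");g=cv2.cvtColor(cv2.imread("pics/w2.png"),cv2.COLOR_BGR2GRAY).astype(int)
for r in(35,60,85,150,180,200,240,255,285):print(r,"lip",g[r,250:276].tolist(),"rim",g[r,296:322].tolist())
E
```

```text
35 lip [147, 146, 143, 140, 136, 114, 78, 72, 76, 89, 89, 88, 88, 91, 85, 77, 166, 222, 223, 224, 223, 225, 229, 229, 227, 226] rim [230, 229, 227, 230, 232, 233, 232, 229, 230, 230, 232, 234, 232, 194, 96, 134, 165, 165, 165, 166, 166, 166, 166, 166, 167, 168]
60 lip [145, 149, 150, 149, 147, 123, 81, 81, 75, 77, 89, 88, 87, 90, 92, 71, 154, 218, 218, 218, 219, 220, 223, 224, 223, 222] rim [118, 118, 117, 117, 118, 119, 116, 117, 118, 117, 118, 118, 109, 81, 117, 162, 163, 162, 162, 162, 163, 163, 163, 164, 164, 163]
85 lip [141, 139, 139, 143, 146, 123, 81, 81, 73, 76, 88, 87, 88, 87, 92, 82, 92, 171, 213, 211, 212, 214, 217, 217, 218, 218] rim [115, 114, 113, 116, 117, 115, 114, 113, 115, 116, 116, 114, 95, 83, 131, 158, 158, 159, 159, 159, 160, 159, 159, 159, 160, 159]
150 lip [79, 80, 80, 80, 80, 79, 109, 116, 80, 82, 79, 80, 86, 84, 120, 184, 212, 212, 212, 212, 212, 212, 212, 213, 213, 212] rim [128, 114, 117, 118, 116, 114, 113, 114, 114, 115, 108, 78, 105, 143, 144, 144, 144, 144, 144, 144, 145, 144, 144, 144, 145, 144]
180 lip [79, 79, 81, 83, 82, 81, 114, 145, 122, 81, 75,
[... 519 characters left out ...]
 78, 79, 79, 81, 94, 156, 196, 195, 195, 196, 195, 195, 196, 196, 196] rim [108, 109, 111, 110, 108, 110, 111, 111, 104, 77, 95, 129, 129, 129, 129, 129, 129, 128, 129, 128, 127, 129, 129, 129, 130, 129]
255 lip [144, 140, 138, 140, 140, 140, 140, 142, 143, 123, 83, 81, 76, 74, 81, 78, 148, 197, 197, 197, 197, 197, 198, 196, 196, 197] rim [108, 109, 109, 108, 108, 109, 111, 110, 97, 82, 108, 128, 128, 128, 128, 128, 128, 128, 128, 128, 128, 128, 128, 128, 128, 128]
285 lip [17, 18, 18, 38, 61, 70, 69, 70, 71, 70, 69, 69, 70, 69, 70, 64, 88, 167, 209, 209, 209, 209, 209, 209, 209, 209] rim [84, 85, 85, 85, 84, 85, 85, 85, 84, 84, 72, 41, 22, 22, 20, 21, 21, 23, 21, 21, 21, 21, 21, 21, 26, 37]
```

```bash
python3 - <<'E'
from h import *
np.set_printoptions(precision=4,suppress=True)
T=np.load("T2.npy");f=lambda p,z:onz("wrist",p,z,T)
L=np.array([f(p,.006) for p in((265.7,35),(266,60),(266.6,85))])
Rm=np.array([f((c,r),.096) for r,c in((35,310.7),(60,310.3),(85,309.9),(150,308),(180,307.6),(200,307),(240,306.2),(255,306))])
k=np.polyfit(Rm[:,0],Rm[:,1],1);a=np.arctan(k[0]);print("rim yaw",np.degrees(a),Rm[[0,-1]])
n=np.array([-np.sin(a),np.cos(a),0]);t=np.array([np.cos(a),np.sin(a),0])
rim=Rm.mean(0)@n
print("lip-rim gap",rim-L@n, "top-edge lip",rim-f((264.5,35),.03)@n)
# top-cam values against same normal
P=[onz("top",p,.03) for p in((136.6,119.4),(152.8,268.8))];Q=[onz("top",p,.096) for p in((105,118.8),(120.3,267.8))]
print("rim n: wrist",rim,"top",[q@n for q in Q],"lip n: wrist",L@n,"top",[p@n for p in P])
print("rim corners along t",[f((c,r),.096)@t for c,r in((311,24),(305,299))],[q@t for q in Q])
print("tcp n,t",manip.get_obs()["position"]@n,manip.get_obs()["position"]@t,np.degrees(a))
E
```

```text
rim yaw 9.393961186061983 [[0.3062 0.154  0.096 ]
 [0.5291 0.1911 0.096 ]]
lip-rim gap [0.0454 0.0455 0.0452] top-edge lip 0.04580785280516843
rim n: wrist 0.1020786078262952 top [np.float64(0.10009903636490511), np.float64(0.10205654718527346)] lip n: wrist [0.0567 0.0566 0.0569] top [np.float64(0.05318655703212794), np.float64(0.05535632541800211)]
rim corners along t [np.float64(0.3180503717433869), np.float64(0.6111078257048298)] [np.float64(0.6121149159263034), np.float64(0.3165276240848882)]
tcp n,t 0.07382789192207674 0.46375194156485555 9.393961186061983
```

```bash
cat >> h.py <<'E'
def tcp(yb,zb,lean,h=.1436,yaw=9.39,lip=.0568,tt=.4640):
    a=np.radians(lean);y=lip+yb-.0045*np.cos(a)+h*np.sin(a);z=zb+.0045*np.sin(a)+h*np.cos(a)
    return R.from_euler("z",yaw,degrees=True).apply([tt,y,z])
E
python3 - <<'E'
from h import *
np.set_printoptions(precision=4,suppress=True)
print(manip.get_obs()["position"],tcp(.013,.15,15),*go(tcp(.013,.15,15),9.39,15)[:2])
E
```

```text
[0.4455 0.1485 0.327 ] [0.441  0.1769 0.2899] [-0.0002  0.0288  0.0371] [14.993  -0.0483 -0.1736]
```

Emit:
jog_arm(deltas=[{"gripper": 0.0, "offset": [0, 0.0145, 0], "rotation": [0, 0, -0.2]}, {"gripper": 0.0, "offset": [0, 0.0145, 0], "rotation": [0, 0, 0]}, {"gripper": 0.0, "offset": [0, 0, 0], "rotation": [5, 0, 0]}, {"gripper": 0.0, "offset": [0, 0, 0], "rotation": [5, 0, 0]}, {"gripper": 0.0, "offset": [0, 0, 0], "rotation": [5, 0, 0]}, {"gripper": 0.0, "offset": [0, 0, 0], "rotation": [0, 0, 0]}, {"gripper": 0.0, "offset": [0, 0.0096, 0.0358], "rotation": [0, 0, 0]}, {"gripper": 0.0, "offset": [0, 0, 0], "rotation": [0, 0, 0]}, {"gripper": 0.0, "offset": [0, 0, 0], "rotation": [0, 0, 0]}])

```text
clock: 7.5
position: [0.4406, 0.1773, 0.2907]
ee_rot: [-0.082, 0.988, -0.13, 0.01]
ft_force: [0.6, 0.6, -1.5]
grip_width: 0.097
grasp_force: 58.9
```

```bash
python3 - <<'E'
from h import *
import cv2
np.set_printoptions(precision=4,suppress=True)
print(*go(tcp(.013,.15,15),9.39,15)[:2]);print(*go(tcp(.013,.012,15),9.39,15)[:2])
a=imaging.camera("scene");cv2.imwrite("pics/s2.png",cv2.resize(a[20:240,250:560],None,fx=2.5,fy=2.5))
E
```

```text
[-0.0004 -0.0002  0.0009] [ 0.0599 -0.0063  0.1351]
[-0.0005  0.0353  0.1343] [ 0.0599 -0.0063  0.1351]
```

View pics/s2.png

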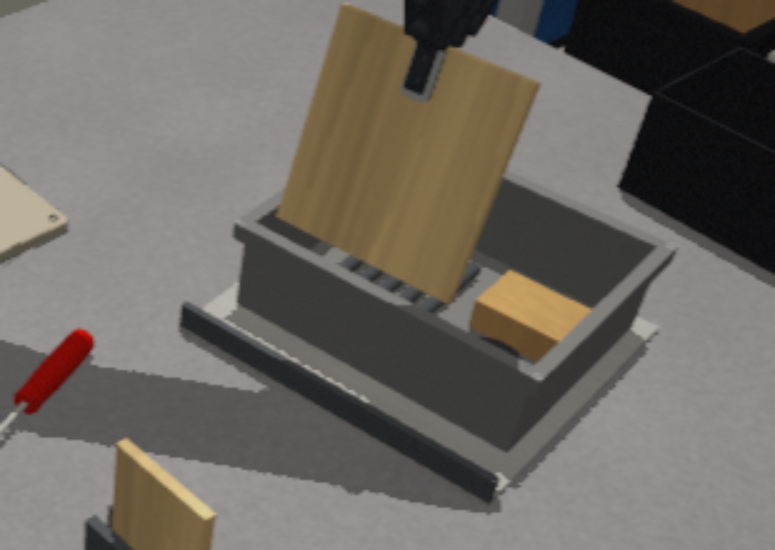

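The view shows the panel held, leaned back and parallel to the lip. Its bottom front corners are at about scene (360.8,106.4) and (428.8,140). I'll check those against prediction.

```bash
python3 - <<'E'
from h import *
np.set_printoptions(precision=4,suppress=True)
Q=R.from_euler("z",9.39,degrees=True);m=imaging.camera_model("scene")
for zo in(0,.005):
  for t in(.384,.544):
    w=Q.apply([t,.0568+.0043,.1525+zo]);q=(m["world_to_cam"]@[*w,1])[:3]*[1,-1,-1];print(zo,(m["camera_matrix"]@q/q[2])[:2])
E
```

```text
0 [359.1628 107.0598]
0 [427.602  141.9472]
0.005 [359.4803 104.9903]
0.005 [428.1908 139.8566]
```

Prediction and picture agree to about 3 mm, so I lower it.

Emit:
jog_arm(deltas=[{"gripper": 0.0, "offset": [0, 0.0048, 0.0181], "rotation": [0, 0, 0]}, {"gripper": 0.0, "offset": [0, 0.0048, 0.0181], "rotation": [0, 0, 0]}, {"gripper": 0.0, "offset": [0, 0.0048, 0.0181], "rotation": [0, 0, 0]}, {"gripper": 0.0, "offset": [0, 0.0048, 0.0181], "rotation": [0, 0, 0]}, {"gripper": 0.0, "offset": [0, 0.0048, 0.0181], "rotation": [0, 0, 0]}, {"gripper": 0.0, "offset": [0, 0.0048, 0.0181], "rotation": [0, 0, 0]}, {"gripper": 0.0, "offset": [0, 0.0036, 0.0133], "rotation": [0, 0, 0]}, {"gripper": 0.0, "offset": [0, 0.0029, 0.0106], "rotation": [0, 0, 0]}, {"gripper": 0.0, "offset": [0, 0, 0], "rotation": [0, 0, 0]}, {"gripper": 0.0, "offset": [0, 0, 0], "rotation": [0, 0, 0]}])

```text
clock: 8.55
position: [0.4411, 0.1776, 0.1538]
ee_rot: [-0.083, 0.988, -0.13, 0.011]
ft_force: [0.1, -0.9, -1.2]
grip_width: 0.098
grasp_force: 58.8
```

```bash
python3 - <<'E'
from h import *
import cv2
np.set_printoptions(precision=4,suppress=True)
print(*go(tcp(.011,.007,15),9.39,15)[:2])
a=imaging.camera("scene");b=imaging.camera("top")
c=cv2.resize(a[60:230,310:500],None,fx=2.5,fy=2.5);d=cv2.resize(b[110:280,70:190],None,fx=2.5,fy=2.5)
cv2.imwrite("pics/s3.png",np.hstack([c,d]))
E
```

```text
[ 0.0002 -0.0007  0.0074] [0.0269 0.0836 0.152 ]
```

View pics/s3.png

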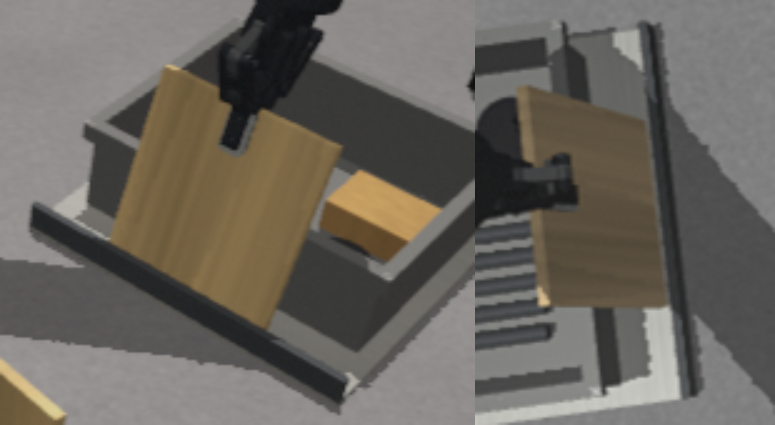

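The foot is behind the lip and the panel is parallel to it and clear of the rim. Next I ease it 1.5 mm towards the lip and feel for the plate.

Emit:
jog_arm(deltas=[{"gripper": 0.0, "offset": [0, -0.0002, 0.0021], "rotation": [0, 0, 0]}, {"gripper": 0.0, "offset": [0, -0.0002, 0.0021], "rotation": [0, 0, 0]}, {"gripper": 0.0, "offset": [0, 0.0003, 0.001], "rotation": [0, 0, 0]}, {"gripper": 0.0, "offset": [0, 0, 0], "rotation": [0, 0, 0]}, {"gripper": 0.0, "offset": [0, 0, 0], "rotation": [0, 0, 0]}])

```text
clock: 9.15
position: [0.441, 0.176, 0.1481]
ee_rot: [-0.083, 0.988, -0.13, 0.011]
ft_force: [0.3, -0.2, -2.3]
grip_width: 0.096
grasp_force: 58.8
```

Emit:
jog_arm(deltas=[{"gripper": 0.0, "offset": [0, 0.0004, 0.0015], "rotation": [0, 0, 0]}, {"gripper": 0.0, "offset": [0, 0, 0], "rotation": [0, 0, 0]}, {"gripper": 0.0, "offset": [0, 0, 0], "rotation": [0, 0, 0]}])

```text
clock: 9.45
position: [0.441, 0.1759, 0.1465]
ee_rot: [-0.083, 0.988, -0.13, 0.011]
ft_force: [0.6, 0.1, -2.3]
grip_width: 0.1
grasp_force: 58.8
```

Emit:
jog_arm(deltas=[{"gripper": 0.0, "offset": [0, 0.0003, 0.001], "rotation": [0, 0, 0]}, {"gripper": 0.0, "offset": [0, 0, 0], "rotation": [0, 0, 0]}, {"gripper": 0.0, "offset": [0, 0, 0], "rotation": [0, 0, 0]}])

```text
clock: 9.75
position: [0.4409, 0.176, 0.1455]
ee_rot: [-0.083, 0.988, -0.13, 0.011]
ft_force: [-0.3, -0.5, -1.0]
grip_width: 0.1
grasp_force: 58.8
```

Emit:
jog_arm(deltas=[{"gripper": 0.0, "offset": [0, 0.0003, 0.001], "rotation": [0, 0, 0]}, {"gripper": 0.0, "offset": [0, 0, 0], "rotation": [0, 0, 0]}, {"gripper": 0.0, "offset": [0, 0, 0], "rotation": [0, 0, 0]}])

```text
clock: 10.05
position: [0.441, 0.176, 0.1445]
ee_rot: [-0.083, 0.988, -0.13, 0.011]
ft_force: [-0.6, 0.0, -1.4]
grip_width: 0.101
grasp_force: 58.8
```

Emit:
jog_arm(deltas=[{"gripper": 0.0, "offset": [0, 0.0003, 0.001], "rotation": [0, 0, 0]}, {"gripper": 0.0, "offset": [0, 0, 0], "rotation": [0, 0, 0]}, {"gripper": 0.0, "offset": [0, 0, 0], "rotation": [0, 0, 0]}])

```text
clock: 10.35
position: [0.4411, 0.1762, 0.1438]
ee_rot: [-0.083, 0.988, -0.13, 0.011]
ft_force: [-1.6, 0.7, 3.7]
grip_width: 0.096
grasp_force: 59.8
```

Emit:
jog_arm(deltas=[{"gripper": 0.0, "offset": [0, 0.0003, 0.001], "rotation": [0, 0, 0]}, {"gripper": 0.0, "offset": [0, 0, 0], "rotation": [0, 0, 0]}, {"gripper": 0.0, "offset": [0, 0, 0], "rotation": [0, 0, 0]}])

```text
clock: 10.65
position: [0.4411, 0.1766, 0.1436]
ee_rot: [-0.083, 0.988, -0.13, 0.011]
ft_force: [-5.4, 0.8, 14.4]
grip_width: 0.097
grasp_force: 61.4
```

Contact is at z≈0.144, so h≈0.1414. Next is the pivot about the foot.

```bash
python3 - <<'E'
from h import *
np.set_printoptions(precision=4,suppress=True)
p=manip.get_obs()["position"];n=R.from_euler("z",9.39,degrees=True).inv().apply(p)
h=.1414;a=np.radians(15);yb=n[1]-.0568+.0045*np.cos(a)-h*np.sin(a);print("yb",yb,"t",n[0],"lean contact",np.degrees(np.arctan((.0453-yb)/.09)))
prev=(n,15)
c=p
for L in(16,17,18,19,20,21,22):
    t=tcp(yb,.0065,L,h=h,tt=n[0]);d=t-c;fr=R.from_euler("z",9.39,degrees=True)*R.from_euler("x",-(L-1),degrees=True)*R.from_matrix(np.diag([-1.,1,-1]))
    print(L,fr.inv().apply(d));c=t
E
```

```text
yb 0.013191569368092682 t 0.46404765164683653 lean contact 19.634384359055325
16 [-0.      0.0023 -0.0007]
17 [ 0.      0.0025 -0.0001]
18 [-0.      0.0025 -0.0001]
19 [ 0.      0.0025 -0.0001]
20 [ 0.      0.0025 -0.0001]
21 [-0.      0.0025 -0.0001]
22 [ 0.      0.0025 -0.0001]
```

The foot is 4–5 mm behind the lip. I lift it a hair, shift it 3 mm towards the lip, then pivot back.

Emit:
jog_arm(deltas=[{"gripper": 0.0, "offset": [0, -0.0002, -0.001], "rotation": [0, 0, 0]}, {"gripper": 0.0, "offset": [0, -0.0015, 0.0004], "rotation": [0, 0, 0]}, {"gripper": 0.0, "offset": [0, -0.0014, 0.0004], "rotation": [0, 0, 0]}, {"gripper": 0.0, "offset": [0, 0.0025, -0.0001], "rotation": [1, 0, 0]}, {"gripper": 0.0, "offset": [0, 0.0025, -0.0001], "rotation": [1, 0, 0]}, {"gripper": 0.0, "offset": [0, 0.0025, -0.0001], "rotation": [1, 0, 0]}, {"gripper": 0.0, "offset": [0, 0.0025, -0.0001], "rotation": [1, 0, 0]}, {"gripper": 0.0, "offset": [0, 0, 0], "rotation": [0, 0, 0]}, {"gripper": 0.0, "offset": [0, 0, 0], "rotation": [0, 0, 0]}])

```text
clock: 11.55
position: [0.44, 0.183, 0.141]
ee_rot: [-0.083, 0.983, -0.165, 0.014]
ft_force: [1.5, -0.1, 6.1]
grip_width: 0.095
grasp_force: 59.9
```

Emit:
jog_arm(deltas=[{"gripper": 0.0, "offset": [0, 0.0025, -0.0001], "rotation": [1, 0, 0]}, {"gripper": 0.0, "offset": [0, 0.0013, 0], "rotation": [0.5, 0, 0]}, {"gripper": 0.0, "offset": [0, 0, 0], "rotation": [0, 0, 0]}, {"gripper": 0.0, "offset": [0, 0, 0], "rotation": [0, 0, 0]}])

```text
clock: 11.95
position: [0.4394, 0.1865, 0.1398]
ee_rot: [-0.082, 0.981, -0.178, 0.015]
ft_force: [2.6, 0.7, 4.2]
grip_width: 0.097
grasp_force: 59.9
```

```bash
python3 - <<'E'
from h import *
np.set_printoptions(precision=4,suppress=True)
o=manip.get_obs()
print(*go(tcp(.0102,.006,20.5,h=.1414),9.39,20.5)[:2],o["ft_force"],o["torque"],o["clock"])
E
```

```text
[-0.0001 -0.0001 -0.0002] [-0.0461  0.0895  0.1957] [2.6337 0.6601 4.2407] [-0.263  -0.6276  0.2718] 11.95
```

Emit:
jog_arm(deltas=[{"gripper": 0.0, "offset": [0, 0.0013, 0], "rotation": [0.5, 0, 0]}, {"gripper": 0.0, "offset": [0, 0, 0], "rotation": [0, 0, 0]}, {"gripper": 0.0, "offset": [0, 0, 0], "rotation": [0, 0, 0]}])

```text
clock: 12.25
position: [0.4392, 0.1877, 0.1393]
ee_rot: [-0.082, 0.98, -0.182, 0.015]
ft_force: [2.1, -0.3, 5.2]
grip_width: 0.095
grasp_force: 60.0
```

Emit:
jog_arm(deltas=[{"gripper": 0.0, "offset": [0, 0.0013, 0], "rotation": [0.5, 0, 0]}, {"gripper": 0.0, "offset": [0, 0, 0], "rotation": [0, 0, 0]}, {"gripper": 0.0, "offset": [0, 0, 0], "rotation": [0, 0, 0]}])

```text
clock: 12.55
position: [0.439, 0.1889, 0.1389]
ee_rot: [-0.082, 0.979, -0.186, 0.016]
ft_force: [2.2, 0.2, 6.1]
grip_width: 0.097
grasp_force: 60.0
```

Emit:
jog_arm(deltas=[{"gripper": 0.0, "offset": [0, 0.001, 0], "rotation": [0.4, 0, 0]}, {"gripper": 0.0, "offset": [0, 0, 0], "rotation": [0, 0, 0]}, {"gripper": 0.0, "offset": [0, 0, 0], "rotation": [0, 0, 0]}])

```text
clock: 12.85
position: [0.4389, 0.1894, 0.1387]
ee_rot: [-0.082, 0.978, -0.19, 0.016]
ft_force: [1.6, -1.7, 7.2]
grip_width: 0.099
grasp_force: 60.0
```

Emit:
jog_arm(deltas=[{"gripper": 0.0, "offset": [0, 0.0008, 0], "rotation": [0.3, 0, 0]}, {"gripper": 0.0, "offset": [0, 0, 0], "rotation": [0, 0, 0]}, {"gripper": 0.0, "offset": [0, 0, 0], "rotation": [0, 0, 0]}])

```text
clock: 13.15
position: [0.4389, 0.1895, 0.1385]
ee_rot: [-0.081, 0.978, -0.193, 0.016]
ft_force: [2.9, -4.2, 8.9]
grip_width: 0.1
grasp_force: 60.2
```

```bash
python3 - <<'E'
from h import *
import cv2
np.set_printoptions(precision=4,suppress=True)
o=manip.get_obs()
print(*go(tcp(.0102,.006,22.2,h=.1414),9.39,22.2)[:2],o["ft_force"],o["clock"])
a=imaging.camera("scene");b=imaging.camera("top")
c=cv2.resize(a[60:230,310:500],None,fx=2.5,fy=2.5);d=cv2.resize(b[110:280,70:190],None,fx=2.5,fy=2.5)
cv2.imwrite("pics/s4.png",np.hstack([c,d]))
E
```

```text
[-0.0001  0.0008 -0.0004] [-0.105   0.0497  0.1033] [ 2.8975 -4.2096  8.9272] 13.15
```

View pics/s4.png

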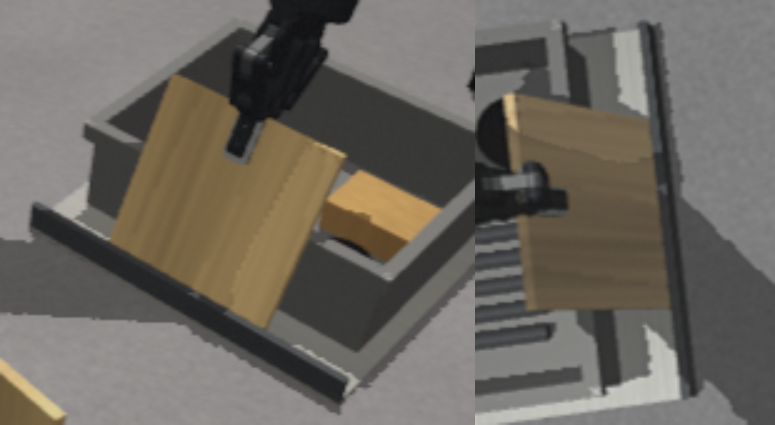

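The foot is down just behind the lip, the back rests on the rim (−4 N in y) and the panel is square to the tote. I release gently and withdraw along the panel.

Emit:
jog_arm(deltas=[{"gripper": 0.1, "offset": [0, 0, 0], "rotation": [0, 0, 0]}, {"gripper": 0.12, "offset": [0, 0, 0], "rotation": [0, 0, 0]}, {"gripper": 0.15, "offset": [0, 0, 0], "rotation": [0, 0, 0]}, {"gripper": 0.2, "offset": [0, 0, 0], "rotation": [0, 0, 0]}, {"gripper": 0.3, "offset": [0, 0, 0], "rotation": [0, 0, 0]}, {"gripper": 0.4, "offset": [0, 0, 0], "rotation": [0, 0, 0]}, {"gripper": 0.4, "offset": [0, 0, 0], "rotation": [0, 0, 0]}], newtons=20)

```text
clock: 13.95
position: [0.4384, 0.1904, 0.1381]
ee_rot: [-0.082, 0.978, -0.192, 0.016]
ft_force: [-0.6, 0.1, 0.1]
grip_width: 0.398
grasp_force: 0.0
```

Emit:
jog_arm(deltas=[{"gripper": 0.4, "offset": [0, 0, -0.01], "rotation": [0, 0, 0]}, {"gripper": 0.4, "offset": [0, 0, -0.02], "rotation": [0, 0, 0]}, {"gripper": 0.4, "offset": [0, 0, -0.03], "rotation": [0, 0, 0]}, {"gripper": 0.4, "offset": [0, 0, -0.03], "rotation": [0, 0, 0]}, {"gripper": 0.4, "offset": [0, 0, -0.03], "rotation": [0, 0, 0]}, {"gripper": 0.4, "offset": [0, 0, -0.02], "rotation": [0, 0, 0]}, {"gripper": 0.4, "offset": [0, 0, 0], "rotation": [0, 0, 0]}, {"gripper": 0.4, "offset": [0, 0, 0], "rotation": [0, 0, 0]}])

```text
clock: 14.75
position: [0.4297, 0.2427, 0.268]
ee_rot: [-0.082, 0.978, -0.192, 0.016]
ft_force: [-0.6, -0.3, -0.5]
grip_width: 0.4
grasp_force: 0.0
```

```bash
python3 - <<'E'
from h import *
import cv2
o=manip.get_obs();print(o["ft_force"],o["position"],o["clock"])
a=imaging.camera("scene");b=imaging.camera("top")
c=cv2.resize(a[60:350,180:500],None,fx=1.6,fy=1.6);d=cv2.resize(b[110:280,70:190],None,fx=2.2,fy=2.2)
z=np.zeros((c.shape[0],c.shape[1]+d.shape[1],3),np.uint8);z[:,:c.shape[1]]=c;z[:d.shape[0],c.shape[1]:]=d;print(z.shape)
cv2.imwrite("pics/s5.png",z)
E
```

```text
[-0.60777945 -0.26390132 -0.53329479] [0.42972176 0.24269347 0.26803632] 14.75
(464, 776, 3)
```

View pics/s5.png

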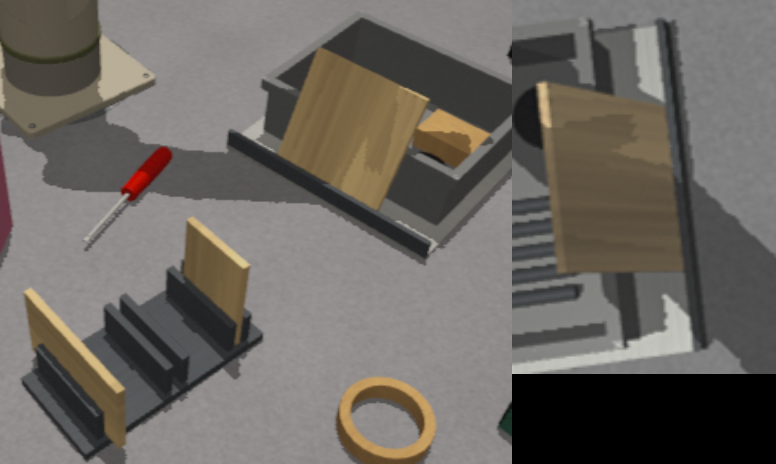

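The panel leans on the rim with its foot behind the lip, square to the tote. The gripper is clear, and the narrow and low panels are still in their slots.

```bash
python3 -c "
from workcell import workorder
print(workorder.hand_in())"
```

```text
the job is handed in; nothing more can be done
None
```

The job is handed in at about 15 s of the 35 s allowed: the full-size panel leans square against the tote rim with its foot just behind the lip, and the narrow and low panels are still in their slots.

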